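# Load a slotted mass on the dead-weight tester

## Robot

A 6-joint arm with a two-finger parallel gripper is mounted at the origin on the work surface. World frame = base frame: x ahead of the robot, y to its left, z up, the work surface at z = 0. Lengths are in m, angles in rad, forces in N, time in s.
With the tool pointing down it reaches from about 0.325 to 0.75 m from the base axis. Payload 7.6 kg.
Tool frame: the origin (TCP) lies at the centre of the arm's flange, where the gripper is bolted on; the fingertips stand manip.tcp_to_tips ahead of it and the grasp point (between the pads) lies 155 mm ahead of it (manip.tcp_to_tips is the distance from the TCP to the fingertips, in m); y points along the fingers, z is the direction in which the jaws open and shut, and the axes are right-handed (so a half turn about y gives the same grasp; the last joint's range is limited). The gripper opens to 85 mm and grips with 20 to 120 N. Pads are 22 mm wide; open, the fingers measure 114 mm over their backs; the gripper's body (76 mm by 85 mm) begins 54 mm behind the grasp point. The pads swing forward as they close: fully open they stand 13 mm farther back than shut.
Start: joints at [1.172, 0.052, 1.401, -0, 1.689, -0.07], TCP at [0.17, 0.497, 0.405] pointing down, gripper open.
Joint ranges: [-2.9, 2.9], [-0.91, 2.17], [0.12, 2.37], [-1.06, 4.2], [0.26, 2.73], [-2.93, 2.93]. Speed limits (rad/s): [2.57, 2.57, 3.01, 3.14, 3.14, 3.14].

## Interface

Orientations are given as a unit quaternion [w, x, y, z].
In Python, from rig import manip gives the robot as it stands.
- The arm moves only by the tool step_arm, never from a script. Its argument "rows" is text: rows parted by semicolons, each of 6 numbers parted by spaces: the shift along the tool's x, y, z in m, then the turn, a rotation vector about the tool's x, y, z in rad. In form: dx dy dz wx wy wz; .... A call has 1 to 20 rows; each row shifts and turns the commanded pose from where the row before left it, along the tool's axes as they then stand; what a row does not reach is not made up. A row lasts 1/12 s, in which the tool goes at most 41.7 mm and 7.16 degrees, less where a joint would pass 70% of its speed; a pose out of reach is approached as far as the arm can. A call is refused whole if a number of a shift passes 0.0417 or a number of a turn 0.125, either way. A call with a gripper value outside its range is refused whole. "gripper" is the opening, from 0 (shut) to 1 (fully open), set as the call begins (left out, the last holds). The fingers move at their own pace and stop on an object; "force" is the grip in N (left out, the last holds). Time passes only in rows, so rows that do not move let the fingers close. It gives the time, the measured TCP pose, the force and the opening at its end, in the units of the state.
- manip.get_state(): the state, without advancing time (a new reading comes with each control period).
- manip.camera(name): name is "scene" or "top"; returns the picture (384x512x3 uint8, red, green, blue); there is no depth.
- manip.get_calibration(name): a dict with "mtx" (3x3 intrinsics, pixels), "R" (3x3) and "t" (3): a world point X has camera coordinates R X + t. Camera axes: x right, y down, z forward; pixel columns grow to the right and rows downward; lengths in m; the calibration is good to about 2 mm. A picture is of the moment at which its call begins. get_calibration takes no time and is no camera call.
- manip.job_done(): hands the job in, once; it reports no verdict.
The state is a dict: "clock": time; "qpos": joint angles; "qvel": joint speeds; "joint_efforts": joint torques, N m; "eef_pos": TCP position; "tool_rot": TCP orientation; "wrist_force": force on the tool from outside, world axes, zero at the start; "torque": the same for the moment, N m; "opening": finger opening in m.
Only numpy, scipy, OpenCV 4.12 (cv2) and the standard library are available. Lean on these libraries where they do the work, as an engineer would, in place of code of your own. Each camera call takes 0.05 s, during which the arm holds its last target.

## Task

The lab's dead-weight pressure tester already carries one slotted mass on its headed stem. Take the second mass of the same size, with an open slot (not the small one and not the disc without a slot), slide it in sideways under the head so that the stem stands in its slot, and set it down flat on the mass already there with its slot facing the opposite way. Leave the lower mass where it is and let go.

Things in the scene. Friction and masses are not known exactly. Their poses are not given: they have to be found in the camera images.
- new_lug (a point): Grip lug of the mass to load (about 0.36 kg, lying flat): upright brass block 12 mm wide (y), 22 mm long (x), from the mass's underside to 45 mm above it, joined to the rim by a 12 mm wide, 12 mm high neck. Point: lug's mid-plane, 30 mm above the underside, 63 mm from the disc's axis, opposite the slot's mouth. +x points across the disc's centre to the mouth. Grip across y from above.
- new_centre (a point): Centre of the mass to load (80 mm brass disc, 12 mm thick), 6 mm above its underside. Slot 26 mm wide, open at the rim towards +x (roughly away from the robot), its square end 13 mm behind the axis: 8 mm play round the stem. Look-alikes near it: a 56 mm slotted mass, and an 80 mm disc with a lug but no slot.
- stem_seat (a point): Tester, fixed: grey 150 mm plinth, gauge beside it, round carrier plate, upright 10 mm stem. Point: on the stem's axis at the plate's top (66 mm above the bench), where the lower mass rests. Stem's black head: 40 mm wide, underside 54 mm and top 66 mm above this point. The new mass's underside belongs 12 mm above this point, leaving 42 mm up to the head in which to slide the 12 mm disc.
- lower_centre (a point): Centre (half-way up) of the loose mass already on the tester, the same as the new one: 80 mm disc, 12 mm thick, 26 mm slot, same lug. +x points to its own slot's mouth (roughly towards the robot). Its lug stands on the -x side, 63 mm from the axis, 33 mm above its top; lugs lie outside the rims (inner face 52 mm from the axis), so masses with opposite slots stack flat.
Things that resemble listed ones, but are neither listed nor needed, are in the scene too. What is shaped like the part that bears new_lug but red is not meant. What is shaped like the part that bears lower_centre but purple is not meant.

How it is judged:
By the outcome, as a careful person would: the job done as asked, in the order asked, and still so for the second after the job is handed in, with the robot touching nothing.
It also fails if it takes over 40 s, if anything falls off the work surface, if the arm or the gripper's body presses on something with over 40 N, if the wrist force passes 120 N, or if a joint passes its speed limit or range.

## Working session

There is one attempt and no reset: what is moved stays moved. The work goes in short steps, Python scripts to look and compute and a tool call to move; the robot and the scene stay as the last step left them, time stands still between calls to the robot, and variables do not carry over. Pictures are saved under pics/ and viewed, and the job is handed in when it is done.

Besides the shell and the picture viewer there is one more tool, called by a JSON object that holds its "op" and its "data". step_arm: Moves the arm, as the interface text tells. Its arguments: {"type":"object","properties":{"rows":{"type":"string"},"gripper":{"type":"number"},"force":{"type":"number"}},"required":["rows"]}

```bash
mkdir -p pics; ls
python3 - <<'E'
from rig import manip
import cv2,numpy as np
for n in("scene","top"):
    im=manip.camera(n); cv2.imwrite(f"pics/{n}0.png",cv2.resize(im[:,:,::-1],(768,576)))
    cv2.imwrite(f"pics/raw_{n}0.png",im[:,:,::-1])
    c=manip.get_calibration(n); print(n,c["mtx"],c["R"],c["t"])
print(manip.tcp_to_tips); s=manip.get_state(); print(s)
E
```

```text
pics
scene [[349.29375361   0.         259.3487371 ]
 [  0.         349.29375361 188.02627083]
 [  0.           0.           1.        ]] [[ 0.75289002  0.65810768  0.00713381]
 [ 0.427333   -0.48057752 -0.76578832]
 [-0.50054283  0.5796029  -0.64305315]] [-0.38194878 -0.16669965  1.1501348 ]
top [[422.6672763    0.         249.88337801]
 [  0.         422.6672763  188.61263756]
 [  0.           0.           1.        ]] [[-0.00242    -0.99999522  0.00192208]
 [-0.97576571  0.0019408  -0.21880931]
 [ 0.21880454 -0.00240501 -0.97576575]] [-0.03549977  0.55417187  1.06215721]
0.1734
{'clock': 0.1, 'qpos': array([ 1.17172031e+00,  5.27795370e-02,  1.40159555e+00, -4.00452725e-06,
        1.68862027e+00, -7.02892879e-02]), 'qvel': array([-0.0001556 , -0.00297903, -0.00338117,  0.00135241, -0.00029791,
       -0.00150597]), 'joint_efforts': array([ 7.43093042e-04, -3.82579064e+01, -3.60986745e+01, -7.60625244e-05,
        4.70914747e-03,  4.53175097e-07]), 'eef_pos': array([0.16948452, 0.49686671, 0.40396743]), 'tool_rot': array([-0.69709058,  0.6980559 , -0.11583487,  0.11560697]), 'wrist_force': array([ 0.05921818,  1.37903408, -0.24348418]), 'torque': array([ 0.02561164,  0.05139257, -0.02062793]), 'opening': 0.08504731831072326}
```

View pics/scene0.png

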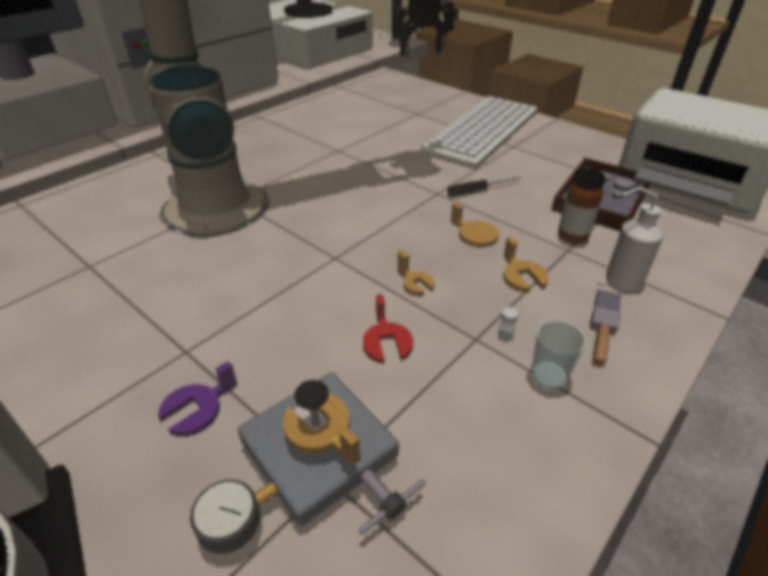

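View pics/top0.png

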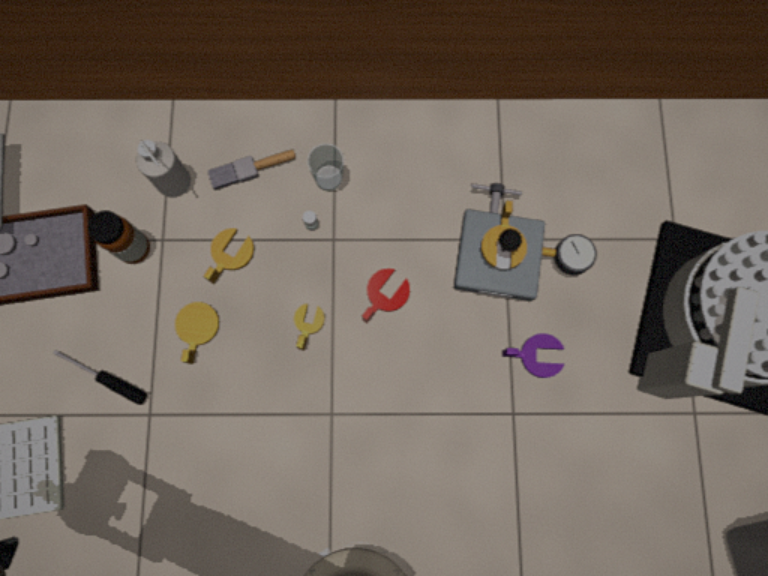

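The top view shows orange objects at about (768 px scale):
- slotted 80 mm mass at (232,250)
- unslotted disc at (197,325)
- small slotted mass at (310,320)

Red (388,290) and purple (542,355) are decoys. The tester is at (505,245). The mass at (232,250) fits the description because it is full size with an open slot. I'll confirm it in a crop.

```bash
cat > h.py <<'E'
import cv2,numpy as np
from rig import manip
C={n:manip.get_calibration(n) for n in("scene","top")}
def ray(n,p,z):
    c=C[n];o=-c["R"].T@c["t"];d=c["R"].T@np.linalg.solve(c["mtx"],[p[0],p[1],1.]);return o+d*(z-o[2])/d[2]
def proj(n,X):
    c=C[n];q=c["mtx"]@(c["R"]@np.asarray(X,float)+c["t"]);return q[:2]/q[2]
def tri(ps,pt):
    o=[];A=[]
    P=[C[n]["mtx"]@np.c_[C[n]["R"],C[n]["t"]] for n in("scene","top")]
    X=cv2.triangulatePoints(P[0],P[1],np.array(ps,float).reshape(2,1),np.array(pt,float).reshape(2,1)).ravel();return X[:3]/X[3]
E
python3 - <<'E'
import cv2,numpy as np
from h import *
for n in C: print(n,-C[n]["R"].T@C[n]["t"])
s=cv2.imread("pics/raw_scene0.png");t=cv2.imread("pics/raw_top0.png")
def crop(im,x,y,w,h,k): return cv2.resize(im[y:y+h,x:x+w],None,fx=k,fy=k,interpolation=cv2.INTER_CUBIC)
# new mass crops
a=crop(t,110,140,110,110,5); b=crop(s,260,125,120,80,5)
cv2.imwrite("pics/c1.png",a);cv2.imwrite("pics/c2.png",b)
cv2.imwrite("pics/c3.png",crop(t,295,115,75,90,6));cv2.imwrite("pics/c4.png",crop(s,155,245,115,80,6))
for n,im in(("scene",s),("top",t)):
    hsv=cv2.cvtColor(im,cv2.COLOR_BGR2HSV)
    m=cv2.inRange(hsv,(12,120,70),(30,255,255))
    k,l,st,ce=cv2.connectedComponentsWithStats(m)
    for i in range(1,k):
        if st[i,4]>60: print(n,st[i],ce[i])
E
```

```text
scene [ 0.93449341 -0.49537015  0.61466591]
top [ 0.30825118 -0.03402063  1.15774282]
scene [335   1  42  14 105] [352.23809524   7.00952381]
scene [298  13  41  28 429] [313.84149184  23.52913753]
scene [328  37  58  21 587] [357.94378194  46.51618399]
scene [304 145  28  18 329] [318.16109422 154.58358663]
scene [337 159  28  35 399] [347.93984962 179.96741855]
scene [268 178  21  18 182] [277.04395604 186.85164835]
scene [397 218   8  23 123] [400.74796748 228.92682927]
scene [ 189  263   50   45 1079] [215.5523633  286.63855422]
scene [170 322  14  13 102] [176.76470588 328.25490196]
top [170 100  26  13 110] [182.72727273 106.49090909]
top [321 145  30  34 396] [333.91161616 162.60606061]
top [136 152  33  34 509] [152.34381139 168.42043222]
top [117 202  29  40 703] [130.53342817 216.93029872]
top [196 203  20  30 257] [204.50583658 215.79377432]
```

View pics/c1.png

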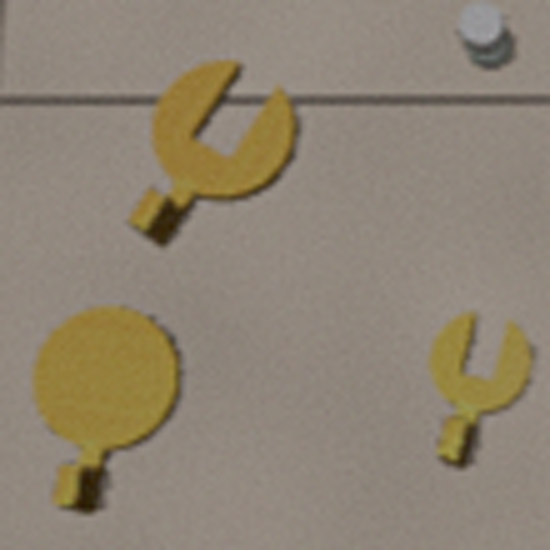

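View pics/c2.png

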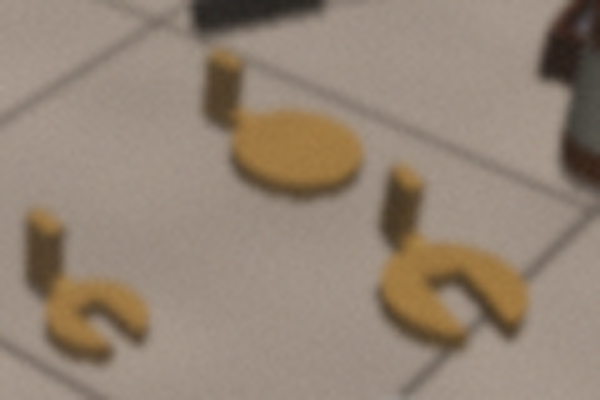

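View pics/c3.png

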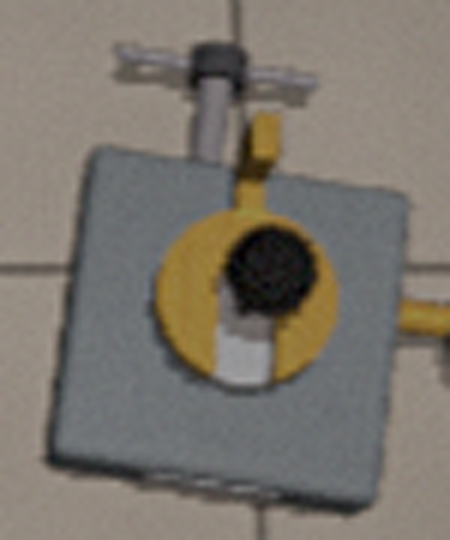

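View pics/c4.png

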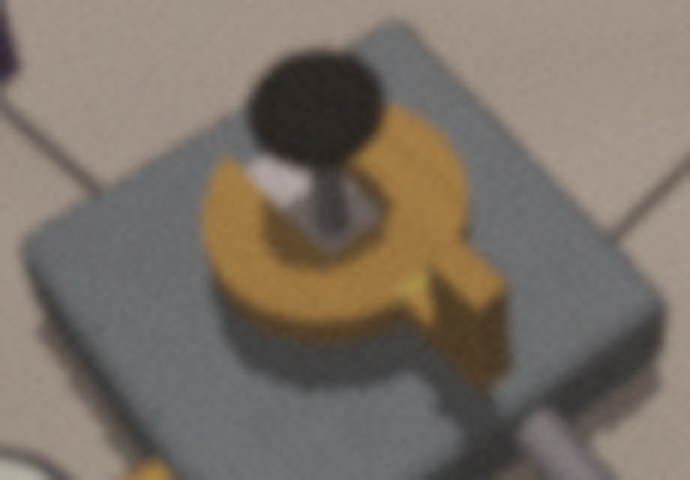

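```bash
cat > meas.py <<'E'
from h import *
from scipy.optimize import least_squares
def fitc(P,r,seed):
    f=lambda q:np.hypot(P[:,0]-q[0],P[:,1]-q[1])-r
    s=least_squares(f,seed,loss='soft_l1',f_scale=0.001)
    e=f(s.x); g=np.abs(e)<0.003
    P=P[g]; s=least_squares(lambda q:np.hypot(P[:,0]-q[0],P[:,1]-q[1])-r,s.x)
    return s.x,g.sum(),np.sqrt(np.mean(s.fun**2))
def cont(n,im,lo,hi,box,up=4):
    x,y,w,h=box
    c=cv2.resize(im[y:y+h,x:x+w],None,fx=up,fy=up,interpolation=cv2.INTER_CUBIC)
    hsv=cv2.cvtColor(c,cv2.COLOR_BGR2HSV); m=cv2.inRange(hsv,lo,hi)
    cs,_=cv2.findContours(m,cv2.RETR_EXTERNAL,cv2.CHAIN_APPROX_NONE)
    k=max(cs,key=cv2.contourArea)[:,0].astype(float)
    return (k+0.5)/up-0.5+[x,y],m
E
python3 - <<'E'
from meas import *
s=cv2.imread("pics/raw_scene0.png");t=cv2.imread("pics/raw_top0.png")
for n,im,box,lo in(("top",t,(130,145,45,50),(12,110,70)),("scene",s,(330,150,40,50),(12,110,70))):
    for v in (70,110,130):
        k,m=cont(n,im,(12,110,v),(32,255,255),box)
        P=np.array([ray(n,p,.012)[:2] for p in k]); print(n,v,fitc(P,.04,P.mean(0)))
    hsv=cv2.cvtColor(im,cv2.COLOR_BGR2HSV)
# lower mass top z=.078
for n,im,box in(("top",t,(315,140,45,45)),("scene",s,(185,255,60,60))):
    for v in (70,110,130):
        k,m=cont(n,im,(12,110,v),(32,255,255),box)
        P=np.array([ray(n,p,.078)[:2] for p in k]); print("low",n,v,fitc(P,.04,P.mean(0)))
for n,im,box in(("top",t,(325,148,28,24)),("scene",s,(190,248,36,28))):
  for v in (50,60,75):
    k,m=cont(n,im,(0,0,0),(180,120 if n=="top" else 120,v),box)
    P=np.array([ray(n,p,.132)[:2] for p in k]); print("head",n,v,fitc(P,.02,P.mean(0)))
E
```

```text
top 70 (array([0.63154366, 0.23171355]), np.int64(264), np.float64(0.001067307217867414))
top 110 (array([0.63197409, 0.23258928]), np.int64(222), np.float64(0.0012943093599508428))
top 130 (array([0.63331575, 0.23245747]), np.int64(270), np.float64(0.0014017117567530434))
scene 70 (array([0.62277296, 0.23598744]), np.int64(55), np.float64(0.0017388187679798885))
scene 110 (array([0.63571794, 0.23121816]), np.int64(230), np.float64(0.001093647374523835))
scene 130 (array([0.6351836 , 0.23287784]), np.int64(209), np.float64(0.001663486638040597))
low top 70 (array([ 0.61650698, -0.26396889]), np.int64(304), np.float64(0.0009621291074974921))
low top 110 (array([ 0.61673104, -0.26528331]), np.int64(187), np.float64(0.0008463137298060033))
low top 130 (array([ 0.61709924, -0.26607724]), np.int64(178), np.float64(0.000855074948375506))
low scene 70 (array([ 0.62637516, -0.26663629]), np.int64(214), np.float64(0.0013643674284122458))
low scene 110 (array([ 0.62049136, -0.26485278]), np.int64(356), np.float64(0.0010860849336112315))
low scene 130 (array([ 0.61923988, -0.26411031]), np.int64(346), np.float64(0.0011460521581050608))
head top 50 (array([ 0.609406  , -0.26610724]), np.int64(131), np.float64(0.0013154914679383892))
head top 60 (array([ 0.60942673, -0.26578011]), np.int64(135), np.float64(0.0013606573484839246))
head top 75 (array([ 0.60944415, -0.2650513 ]), np.int64(148), np.float64(0.0015393040510166948))
head scene 50 (array([ 0.62573671, -0.26714525]), np.int64(148), np.float64(0.0016481465589055046))
head scene 60 (array([ 0.62442885, -0.26853466]), np.int64(190), np.float64(0.001428828061387779))
head scene 75 (array([ 0.62298888, -0.26889138]), np.int64(229), np.float64(0.0011723517302268502))
```

```bash
python3 - <<'E'
from meas import *
f=lambda n,p,o,k,z: ray(n,(np.array(p)+.5)/k-.5+o,z)[:2]
n="top";o=[110,140]
L=[f(n,p,o,5,.012) for p in((193,135),(238,65),(233,158),(280,88))]
for a,b in((0,1),(2,3)): d=L[b]-L[a]; print("slot yaw top",np.degrees(np.arctan2(d[1],d[0])))
print("endmid",(L[0]+L[2])/2,"width",np.linalg.norm(L[0]-L[2]))
c=np.array([.633,.232]); 
for nm,p in(("top",f("top",(154,210),o,5,.045)),("scene",f("scene",(405,177),[260,125],5,.045))):
    d=c-p;print("lugtop",nm,p,np.degrees(np.arctan2(d[1],d[0])),np.hypot(*d))
# lower mass
g=lambda p,z=.078:f("top",p,[295,115],6,z)
a,b=g((218,300)),g((213,378));print("low slot",np.degrees(np.arctan2(*(b-a)[::-1])))
a,b=g((276,330)),g((272,380));print("low slot",np.degrees(np.arctan2(*(b-a)[::-1])))
p=g((265,130),.111);d=np.array([.618,-.265])-p;print("low lugtop",p,np.degrees(np.arctan2(d[1],d[0])),np.hypot(*d))
p=f("scene",(470,273),[155,245],6,.111);d=np.array([.618,-.265])-p;print("low lugtop sc",p,np.degrees(np.arctan2(d[1],d[0])),np.hypot(*d))
s=cv2.imread("pics/raw_scene0.png");t=cv2.imread("pics/raw_top0.png")
for n,im,box in(("top",t,(325,148,28,24)),("scene",s,(190,248,36,28))):
    k,m=cont(n,im,(0,0,0),(180,120,65),box); cv2.imwrite(f"pics/m_{n}.png",cv2.resize(m,None,fx=3,fy=3))
    k=k; (cx,cy),(w,h),_=cv2.fitEllipse(k.astype(np.float32)); print(n,"head",cx,cy,w,h, ray(n,(cx,cy),.126))
    for z in(.12,.132): print(proj(n,[.617,-.266,z]))
E
python3 - <<'E'
import numpy as np
from scipy.spatial.transform import Rotation as R
from rig import manip
print(R.from_quat(np.roll(manip.get_state()["tool_rot"],-1)).as_matrix())
E
```

```text
slot yaw top -29.686235190451097
slot yaw top -31.109069217020416
endmid [0.6224145  0.23714533] width 0.026696069170340817
lugtop top [0.57781346 0.25953304] -26.515004480274033 0.061673515041890906
lugtop scene [0.58117472 0.26220384] -30.233692461502155 0.05998442594164645
low slot 173.9389080761461
low slot 172.77735591153677
low lugtop [ 0.68265906 -0.26902912] 176.4343173766276 0.06478447192693611
low lugtop sc [ 0.68324895 -0.26925333] 176.2703832653133 0.06538743029624887
top head 339.5732727050781 160.34136962890625 12.642234802246094 14.989675521850586 [ 0.61277076 -0.26462821  0.126     ]
[339.5383102  159.41725772]
[340.52945804 158.05929794]
scene head 207.35696411132812 263.1627502441406 18.741683959960938 21.40013313293457 [ 0.61991912 -0.26683819  0.126     ]
[206.8846109  264.13379529]
[206.26202929 259.77919265]
[[ 9.46434622e-01 -5.41378658e-04  3.22895049e-01]
 [-3.22895489e-01 -1.29402121e-03  9.46433742e-01]
 [-9.45459863e-05 -9.99999016e-01 -1.39951521e-03]]
```

The crop confirms that the open-slotted 80 mm mass is at about raw (152,168) in the top view. Its centre is about (0.633, 0.232), yaw about -29.5°, and the lug is at about (0.579, 0.262). The stem is at about (0.617, -0.266). The lower mass's mouth points to about 175°, so the target yaw is about -5°.

{"op": "step_arm", "data": {"rows": "0 0 0 0 0.093 0;0 0 0 0 0.094 0;0.0295 0.0065 -0.0002 0 0 0;0.0295 0.0065 -0.0002 0 0 0;0.0295 0.0065 -0.0002 0 0 0;0.0295 0.0065 -0.0002 0 0 0;0.0295 0.0065 -0.0002 0 0 0;0.0295 0.0065 -0.0002 0 0 0;0.0295 0.0065 -0.0002 0 0 0;0.0295 0.0065 -0.0002 0 0 0;0.0295 0.0065 -0.0002 0 0 0;0.0295 0.0065 -0.0002 0 0 0;0.0295 0.0065 -0.0002 0 0 0;0.0295 0.0065 -0.0002 0 0 0;0.0295 0.0065 -0.0002 0 0 0;0.0295 0.0065 -0.0002 0 0 0;0.0295 0.0065 -0.0002 0 0 0;0.0295 0.0065 -0.0002 0 0 0;0 0 0 0 0 0;0 0 0 0 0 0", "gripper": 0.7}}

```text
clock: 1.77
eef_pos: [0.5793, 0.2602, 0.299]
tool_rot: [-0.683, 0.684, -0.182, 0.18]
wrist_force: [0.5, -0.5, 0.4]
opening: 0.0602
```

```bash
cat > st.py <<'E'
from meas import *
from scipy.spatial.transform import Rotation as R
def st():
    s=manip.get_state(); M=R.from_quat(np.roll(s["tool_rot"],-1)).as_matrix()
    print("t",s["clock"],"tcp",s["eef_pos"].round(4),"yaw",np.degrees(np.arctan2(M[1,0],M[0,0])).round(2),"q",s["qpos"].round(2),"F",s["wrist_force"].round(2),"op",round(s["opening"],4), "ydir",M[:,1].round(3)); return s,M
def to(x,y,z):
    s,M=st(); print("shift in tool",(M.T@(np.array([x,y,z])-s["eef_pos"])).round(4))
E
python3 - <<'E'
from st import *
to(.579,.262,.185)
a=manip.camera("top")[:,:,::-1];b=manip.camera("scene")[:,:,::-1]
cv2.imwrite("pics/t1.png",cv2.resize(a[120:250,90:260],None,fx=4,fy=4));cv2.imwrite("pics/s1.png",cv2.resize(b[90:220,250:400],None,fx=4,fy=4))
E
```

```text
t 1.7667 tcp [0.5793 0.2602 0.299 ] yaw -29.68 q [ 0.36  0.41  1.19  0.    1.54 -0.69] F [ 0.51 -0.5   0.37] op 0.0602 ydir [-0.003 -0.001 -1.   ]
shift in tool [-0.0009  0.114   0.0016]
```

View pics/s1.png

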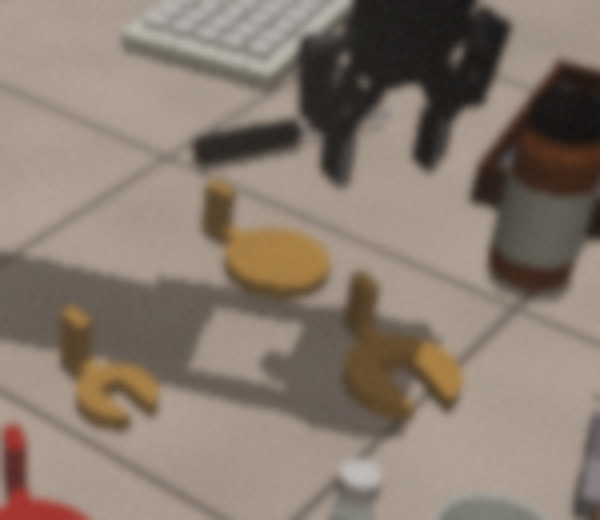

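View pics/t1.png

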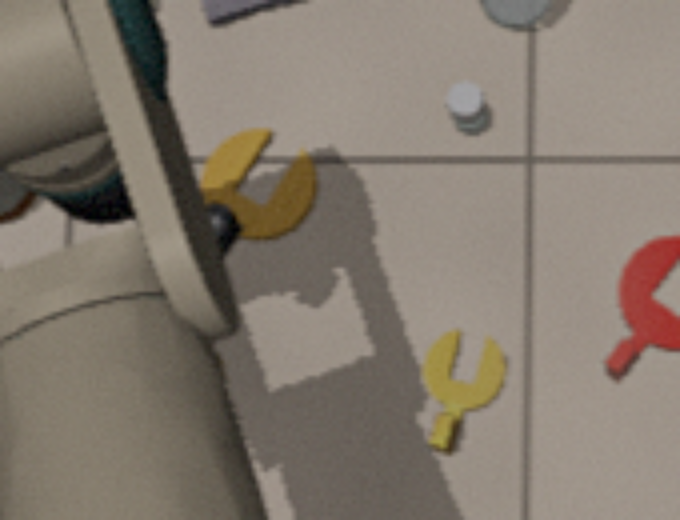

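The gripper hangs above the lug, which is at s1 (362,280), with fingertips at (335,170) and (425,155). I'll descend now.

{"op": "step_arm", "data": {"rows": "-0.0009 0.02 0.0016 0 0 0;0 0.02 0 0 0 0;0 0.02 0 0 0 0;0 0.012 0 0 0 0;0 0 0 0 0 0"}}

```text
clock: 2.28
eef_pos: [0.5771, 0.2637, 0.2257]
tool_rot: [-0.683, 0.685, -0.181, 0.178]
wrist_force: [-0.5, -0.1, -1.1]
opening: 0.0594
```

Run:
```python
from st import *
s,M=st()
b=manip.camera("scene")[:,:,::-1]
c=s["eef_pos"]+M[:,1]*.170
im=cv2.resize(b[110:210,290:390],None,fx=6,fy=6,interpolation=cv2.INTER_CUBIC)
for X in(c+M[:,2]*.03,c-M[:,2]*.03,c): p=(proj("scene",X)-[290,110])*6; cv2.circle(im,tuple(int(v) for v in p),4,(0,0,255),-1)
cv2.imwrite("pics/s2.png",im)
```

```text
t 2.2833 tcp [0.5771 0.2637 0.2257] yaw -29.48 q [ 0.37  0.48  1.26  0.    1.41 -0.69] F [-0.46 -0.15 -1.09] op 0.0594 ydir [-0.005 -0.002 -1.   ]
```

View pics/s2.png

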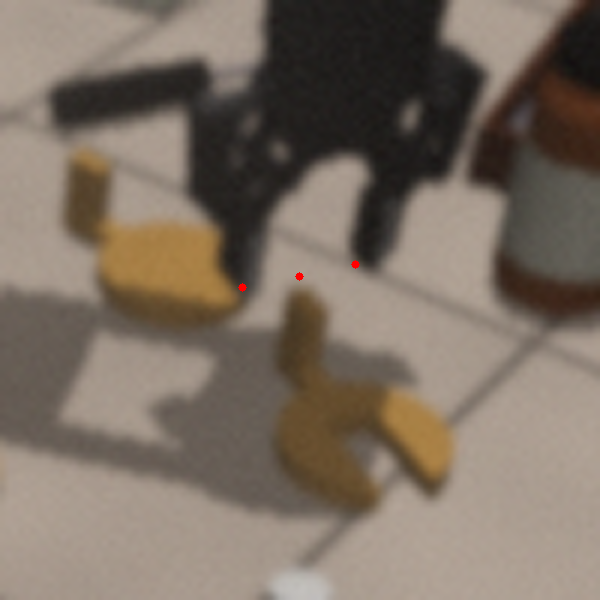

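Fingertips at (242,287) and (360,265) straddle the lug top at (305,297). I'll continue down.

{"op": "step_arm", "data": {"rows": "0.001 0.014 0 0 0 0;0.001 0.014 0 0 0 0;0 0.012 0 0 0 0;0 0 0 0 0 0;0 0 0 0 0 0"}}

```text
clock: 2.75
eef_pos: [0.58, 0.262, 0.1873]
tool_rot: [-0.683, 0.684, -0.181, 0.18]
wrist_force: [0.3, 0.3, 0.1]
opening: 0.06
```

Run:
```python
from st import *
to(.579,.262,.185)
b=manip.camera("scene")[:,:,::-1]
cv2.imwrite("pics/s3.png",cv2.resize(b[110:210,290:390],None,fx=6,fy=6,interpolation=cv2.INTER_CUBIC))
```

```text
t 2.75 tcp [0.58   0.262  0.1873] yaw -29.56 q [ 0.37  0.53  1.28  0.    1.34 -0.69] F [0.34 0.34 0.14] op 0.06 ydir [-0.002 -0.001 -1.   ]
shift in tool [-0.0008  0.0023 -0.0005]
```

View pics/s3.png

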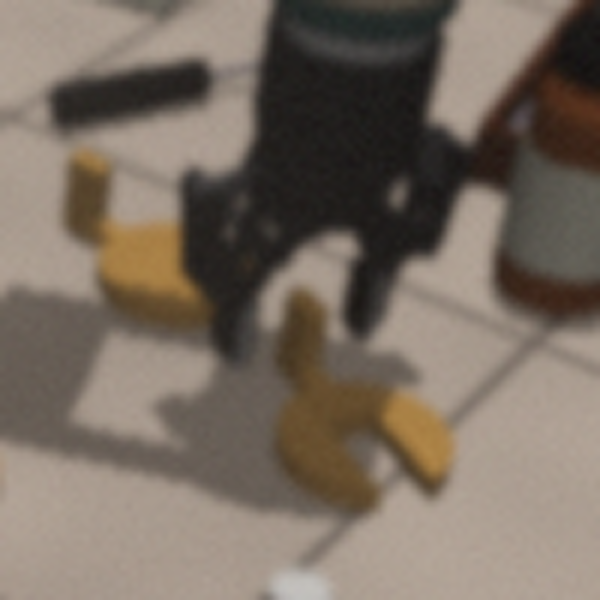

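The fingers straddle the lug. I'll close.

{"op": "step_arm", "data": {"rows": "0 0 0 0 0 0;0 0 0 0 0 0;0 0 0 0 0 0;0 0 0 0 0 0;0 0 0 0 0 0;0 0 0 0 0 0;0 0 0 0 0 0;0 0 0 0 0 0", "gripper": 0, "force": 90}}

```text
clock: 3.47
eef_pos: [0.5805, 0.2624, 0.1896]
tool_rot: [0.684, -0.683, 0.18, -0.181]
wrist_force: [0.6, 1.1, 4.7]
opening: 0.0103
```

{"op": "step_arm", "data": {"rows": "0 -0.01 0 0 0 0;0 -0.02 0 0 0 0;0 -0.03 0 0 0 0;0 -0.03 0 0 0 0;0 -0.03 0 0 0 0;0 0 0 0 0 0;0 0 0 0 0 0;0 0 0 0 0 0"}}

```text
clock: 4.13
eef_pos: [0.5799, 0.2619, 0.3066]
tool_rot: [-0.683, 0.684, -0.181, 0.179]
wrist_force: [0.1, -0.8, -4.6]
opening: 0.0105
```

Run:
```python
from st import *
st()
b=manip.camera("scene")[:,:,::-1]
cv2.imwrite("pics/s4.png",cv2.resize(b[80:200,280:400],None,fx=5,fy=5,interpolation=cv2.INTER_CUBIC))
```

```text
t 4.1333 tcp [0.5799 0.2619 0.3066] yaw -29.56 q [ 0.37  0.41  1.18 -0.    1.55 -0.69] F [ 0.1  -0.78 -4.58] op 0.0105 ydir [-0.003 -0.001 -1.   ]
```

View pics/s4.png

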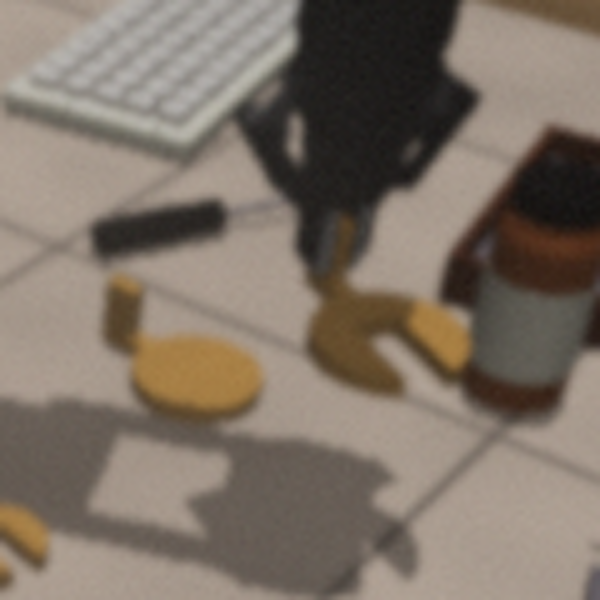

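The mass is held level. I'll translate to the standoff before the tester and then turn to yaw -5°.

{"op": "step_arm", "data": {"rows": "0.0037 -0.0007 -0.014 0 0 0;0.0074 -0.0007 -0.0285 0 0 0;0.0074 -0.0007 -0.0285 0 0 0;0.0074 -0.0007 -0.0285 0 0 0;0.0074 -0.0007 -0.0285 0 0 0;0.0074 -0.0007 -0.0285 0 0 0;0.0074 -0.0007 -0.0285 0 0 0;0.0074 -0.0007 -0.0285 0 0 0;0.0074 -0.0007 -0.0285 0 0 0;0.0074 -0.0007 -0.0285 0 0 0;0.0074 -0.0007 -0.0285 0 0 0;0.0074 -0.0007 -0.0285 0 0 0;0.0074 -0.0007 -0.0285 0 0 0;0.0074 -0.0007 -0.0285 0 0 0;0.0074 -0.0007 -0.0285 0 0 0;0.0074 -0.0007 -0.0285 0 0 0;0.0074 -0.0007 -0.0285 0 0 0;0.0074 -0.0007 -0.0285 0 0 0;0.0037 0 -0.014 0 0 0;0 0 0 0 0 0"}}

```text
clock: 5.85
eef_pos: [0.4421, -0.2517, 0.319]
tool_rot: [0.683, -0.683, 0.183, -0.18]
wrist_force: [-0.4, 0.1, -3.5]
opening: 0.0105
```

{"op": "step_arm", "data": {"rows": "0 0 0 0 -0.07 0;0 0 0 0 -0.072 0;0 0 0 0 -0.072 0;0 0 0 0 -0.072 0;0 0 0 0 -0.072 0;0 0 0 0 -0.07 0;0 0 0 0 0 0;0 0 0 0 0 0;0 0 0 0 0 0"}}

```text
clock: 6.6
eef_pos: [0.4434, -0.2489, 0.3204]
tool_rot: [0.707, -0.706, 0.032, -0.031]
wrist_force: [-0.1, 0.2, -2.8]
opening: 0.0106
```

Run:
```python
from st import *
to(.4427,-.2507,.285)
a=manip.camera("top")[:,:,::-1];b=manip.camera("scene")[:,:,::-1]
cv2.imwrite("pics/raw_t5.png",a);cv2.imwrite("pics/raw_s5.png",b)
cv2.imwrite("pics/t5.png",cv2.resize(a[110:250,280:420],None,fx=4,fy=4,interpolation=cv2.INTER_CUBIC))
cv2.imwrite("pics/s5.png",cv2.resize(b[200:350,130:290],None,fx=4,fy=4,interpolation=cv2.INTER_CUBIC))
```

```text
t 6.6 tcp [ 0.4434 -0.2489  0.3204] yaw -5.12 q [-0.58  0.05  1.57  0.    1.52 -2.07] F [-0.09  0.23 -2.81] op 0.0106 ydir [-0.001  0.001 -1.   ]
shift in tool [-0.0005  0.0354 -0.0019]
```

View pics/s5.png

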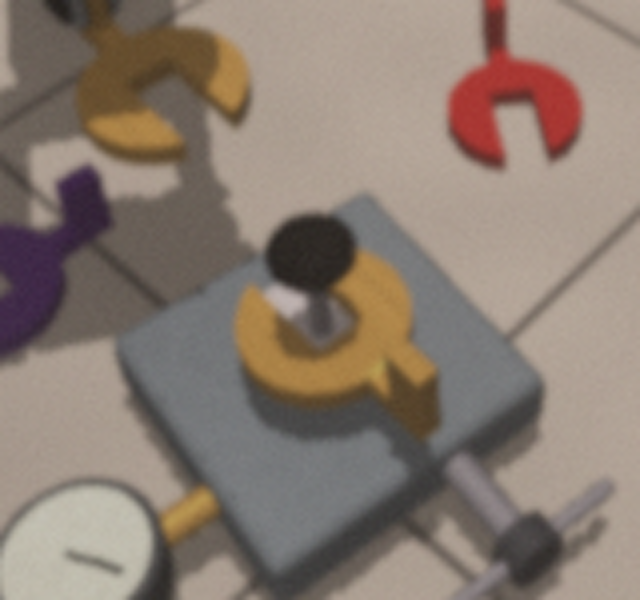

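View pics/t5.png

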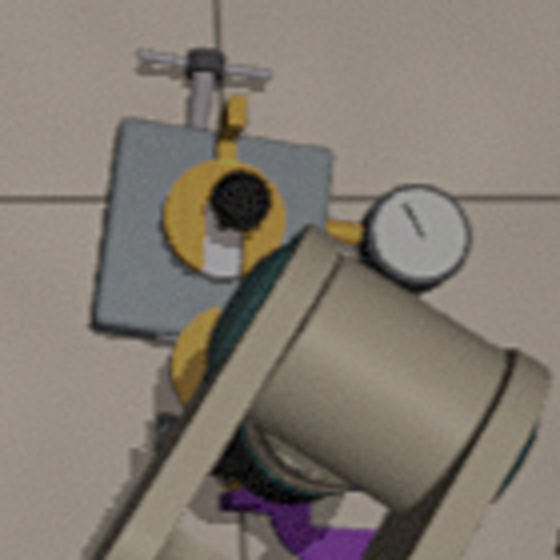

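Run:
```python
from meas import *
b=cv2.imread("pics/raw_s5.png")
for box in((145,205,52,38),(147,206,48,36)):
  for v in(60,90,110):
    k,m=cont("scene",b,(10,100,v),(32,255,255),box)
    for z in(.1385,.1445):
        P=np.array([ray("scene",p,z)[:2] for p in k]); print(v,z,fitc(P,.04,P.mean(0)))
# slot mouth corners, end corners in s5 crop
f=lambda p,z:ray("scene",(np.array(p)+.5)/4-.5+[130,200],z)[:2]
A=[f(p,.1445) for p in((130,88),(186,148),(183,68),(243,113))]
for i,j in((0,1),(2,3)): d=A[j]-A[i];print("yaw",np.degrees(np.arctan2(d[1],d[0])))
print((A[0]+A[2])/2,(A[1]+A[3])/2,np.linalg.norm(A[0]-A[2]))
# lower slot etc in scene at z .078
```

```text
60 0.1385 (array([ 0.50141744, -0.25253427]), np.int64(287), np.float64(0.0011135380636958518))
60 0.1445 (array([ 0.50736368, -0.25585809]), np.int64(299), np.float64(0.0011140412598246283))
90 0.1385 (array([ 0.50188704, -0.25254206]), np.int64(303), np.float64(0.0012149357229688262))
90 0.1445 (array([ 0.50772095, -0.25592042]), np.int64(316), np.float64(0.0011832672011891066))
110 0.1385 (array([ 0.50583933, -0.24952545]), np.int64(75), np.float64(0.0013642498510237006))
110 0.1445 (array([ 0.51108833, -0.25206781]), np.int64(75), np.float64(0.0013859780923842337))
60 0.1385 (array([ 0.5014604 , -0.25256367]), np.int64(287), np.float64(0.0010943404285148233))
60 0.1445 (array([ 0.50740448, -0.25588627]), np.int64(299), np.float64(0.001095322175314189))
90 0.1385 (array([ 0.50192677, -0.25257148]), np.int64(303), np.float64(0.0011916143985551346))
90 0.1445 (array([ 0.5077586 , -0.25594834]), np.int64(316), np.float64(0.0011610337157199621))
110 0.1385 (array([ 0.50583933, -0.24952545]), np.int64(75), np.float64(0.0013642498510237006))
110 0.1445 (array([ 0.51108833, -0.25206781]), np.int64(75), np.float64(0.0013859780923842337))
yaw -7.329378368564265
yaw -0.31038294376635484
[ 0.50082424 -0.25387594] [ 0.54746178 -0.25716928] 0.02604799229681553
```

Held disc centre by camera is about (0.506,-0.255), against (0.504,-0.254) predicted, so they agree. I'll descend 0.040 at the standoff, then check before sliding in by 0.113.

{"op": "step_arm", "data": {"rows": "0 0.01 -0.001 0 0 0;0 0.015 -0.001 0 0 0;0 0.015 0 0 0 0;0.01 0 0 0 0 0;0.015 0 0 0 0 0;0.015 0 0 0 0 0;0 0 0 0 0 0;0 0 0 0 0 0"}}

```text
clock: 7.37
eef_pos: [0.4832, -0.2548, 0.2802]
tool_rot: [0.707, -0.706, 0.031, -0.031]
wrist_force: [0.3, -0.4, -3.0]
opening: 0.0108
```

Run:
```python
from st import *
to(.5561,-.2609,.28)
b=manip.camera("scene")[:,:,::-1]
cv2.imwrite("pics/raw_s6.png",b)
cv2.imwrite("pics/s6.png",cv2.resize(b[200:330,130:270],None,fx=5,fy=5,interpolation=cv2.INTER_CUBIC)[:600])
```

```text
t 7.3667 tcp [ 0.4832 -0.2548  0.2802] yaw -5.03 q [-0.55  0.19  1.51  0.    1.45 -2.04] F [ 0.28 -0.41 -2.97] op 0.0108 ydir [-0.001  0.001 -1.   ]
shift in tool [0.0732 0.0001 0.0003]
```

View pics/s6.png

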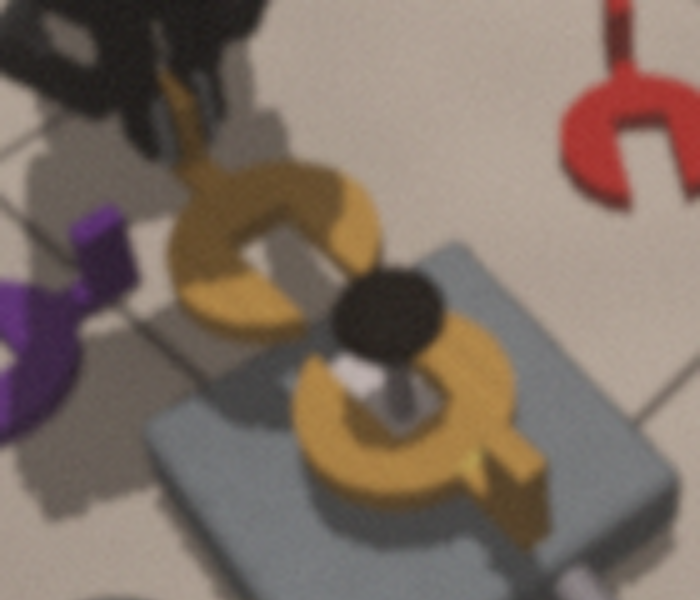

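The slot mouth at (330,300) points at the stem below the head at (388,315). I'll slide in slowly, watching force.

{"op": "step_arm", "data": {"rows": "0.008 0 0 0 0 0;0.01 0 0 0 0 0;0.01 0 0 0 0 0;0.01 0 0 0 0 0;0.01 0 0 0 0 0;0 0 0 0 0 0;0 0 0 0 0 0"}}

```text
clock: 8.0
eef_pos: [0.5308, -0.2591, 0.281]
tool_rot: [0.707, -0.706, 0.031, -0.031]
wrist_force: [0.2, -1.2, -3.7]
opening: 0.0107
```

Run:
```python
from st import *
to(.5561,-.2609,.28)
b=manip.camera("scene")[:,:,::-1];a=manip.camera("top")[:,:,::-1]
cv2.imwrite("pics/raw_s7.png",b)
im=cv2.resize(b[220:320,150:250],None,fx=6,fy=6,interpolation=cv2.INTER_CUBIC)
for X in((.617,-.266,.104),):
    p=((proj("scene",X)-[150,220])+.5)*6; cv2.circle(im,tuple(int(v) for v in p),3,(0,0,255),-1)
cv2.imwrite("pics/s7.png",im)
cv2.imwrite("pics/t7.png",cv2.resize(a[110:230,290:410],None,fx=4,fy=4,interpolation=cv2.INTER_CUBIC))
```

```text
t 8.0 tcp [ 0.5308 -0.2591  0.281 ] yaw -5.03 q [-0.52  0.31  1.36 -0.    1.47 -2.  ] F [ 0.24 -1.23 -3.67] op 0.0107 ydir [-0.001  0.    -1.   ]
shift in tool [0.0253 0.001  0.0004]
```

View pics/s7.png

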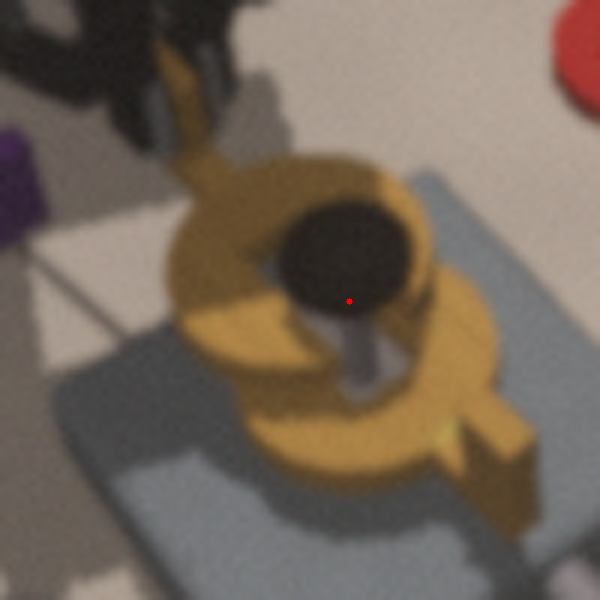

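View pics/t7.png

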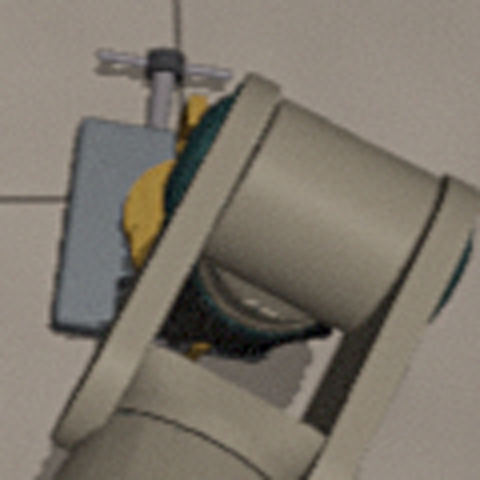

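No contact, and the stem at (358,350) is inside the slot mouth. I'll finish the slide.

{"op": "step_arm", "data": {"rows": "0.007 0 0 0 0 0;0.009 0 0 0 0 0;0.009 0 0 0 0 0;0 0 0 0 0 0;0 0 0 0 0 0"}}

```text
clock: 8.52
eef_pos: [0.5558, -0.2612, 0.2811]
tool_rot: [0.706, -0.706, 0.031, -0.031]
wrist_force: [-0.6, -0.2, -3.1]
opening: 0.0103
```

Run:
```python
from st import *
to(.5561,-.2609,.266)
b=manip.camera("scene")[:,:,::-1]
cv2.imwrite("pics/raw_s8.png",b)
im=cv2.resize(b[220:320,150:250],None,fx=6,fy=6,interpolation=cv2.INTER_CUBIC)
for z in(.078,.104):
    p=((proj("scene",(.617,-.266,z))-[150,220])+.5)*6; print(z,p)
cv2.imwrite("pics/s8.png",im)
for z in(.099,.105):
  k,m=cont("scene",b,(10,100,60),(32,255,255),(175,242,50,50))
  P=np.array([ray("scene",p,z)[:2] for p in k]); print(fitc(P,.04,(.617,-.266)))
```

```text
t 8.5167 tcp [ 0.5558 -0.2612  0.2811] yaw -5.02 q [-0.5   0.37  1.28  0.    1.49 -1.98] F [-0.57 -0.15 -3.06] op 0.0103 ydir [-0.  0. -1.]
shift in tool [0.0003 0.0151 0.0004]
0.078 [356.66912615 354.2641274 ]
0.104 [349.14373237 301.62829738]
(array([ 0.61057356, -0.26996304]), np.int64(155), np.float64(0.0019400731018587452))
(array([ 0.61437622, -0.27308761]), np.int64(169), np.float64(0.0018173193860890286))
```

View pics/s8.png

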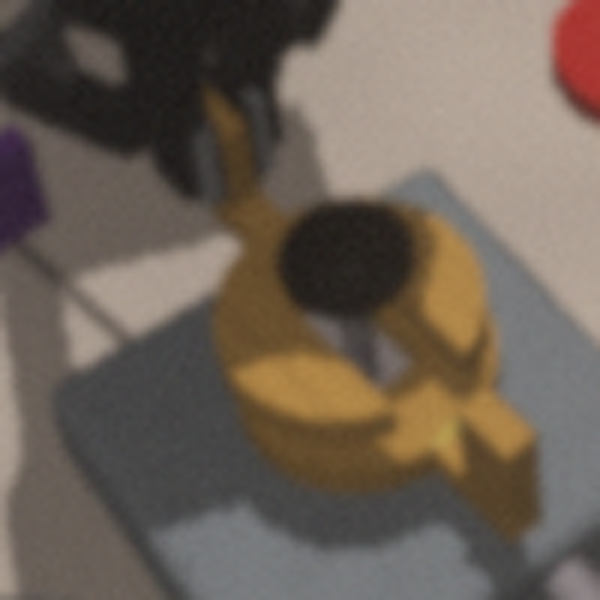

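The stem at (360,345) lies within the new slot, and the disc is between the lower mass and the head. I'll lower it until contact.

{"op": "step_arm", "data": {"rows": "0 0.004 0 0 0 0;0 0.004 0 0 0 0;0 0.004 0 0 0 0;0 0 0 0 0 0;0 0 0 0 0 0"}}

```text
clock: 8.98
eef_pos: [0.5556, -0.2612, 0.2688]
tool_rot: [0.707, -0.706, 0.031, -0.031]
wrist_force: [0.0, 0.2, -3.1]
opening: 0.0107
```

{"op": "step_arm", "data": {"rows": "0 0.0015 0 0 0 0;0 0 0 0 0 0;0 0 0 0 0 0"}}

```text
clock: 9.23
eef_pos: [0.5558, -0.2613, 0.2679]
tool_rot: [0.706, -0.706, 0.031, -0.031]
wrist_force: [0.2, -0.9, -3.2]
opening: 0.0107
```

{"op": "step_arm", "data": {"rows": "0 0.001 0 0 0 0;0 0 0 0 0 0;0 0 0 0 0 0"}}

```text
clock: 9.48
eef_pos: [0.5558, -0.2613, 0.2675]
tool_rot: [-0.706, 0.707, -0.031, 0.031]
wrist_force: [-2.8, 0.4, 3.0]
opening: 0.0108
```

{"op": "step_arm", "data": {"rows": "0 0.001 0 0 0 0;0 0 0 0 0 0;0 0 0 0 0 0"}}

```text
clock: 9.73
eef_pos: [0.5557, -0.2613, 0.2675]
tool_rot: [-0.706, 0.707, -0.031, 0.031]
wrist_force: [-6.7, 2.5, 8.2]
opening: 0.0105
```

Contact felt. I'll ease off 1 mm and look before releasing.

{"op": "step_arm", "data": {"rows": "0 -0.001 0 0 0 0;0 0 0 0 0 0"}}

```text
clock: 9.9
eef_pos: [0.5558, -0.2613, 0.2675]
tool_rot: [-0.706, 0.707, -0.031, 0.031]
wrist_force: [-3.1, 0.7, 4.7]
opening: 0.0106
```

Run:
```python
from st import *
st()
b=manip.camera("scene")[:,:,::-1]
cv2.imwrite("pics/s9.png",cv2.resize(b[220:320,150:250],None,fx=6,fy=6,interpolation=cv2.INTER_CUBIC))
```

```text
t 9.9 tcp [ 0.5558 -0.2613  0.2675] yaw -5.03 q [-0.5   0.38  1.3   0.    1.46 -1.98] F [-3.12  0.69  4.73] op 0.0106 ydir [ 0.001 -0.    -1.   ]
```

View pics/s9.png

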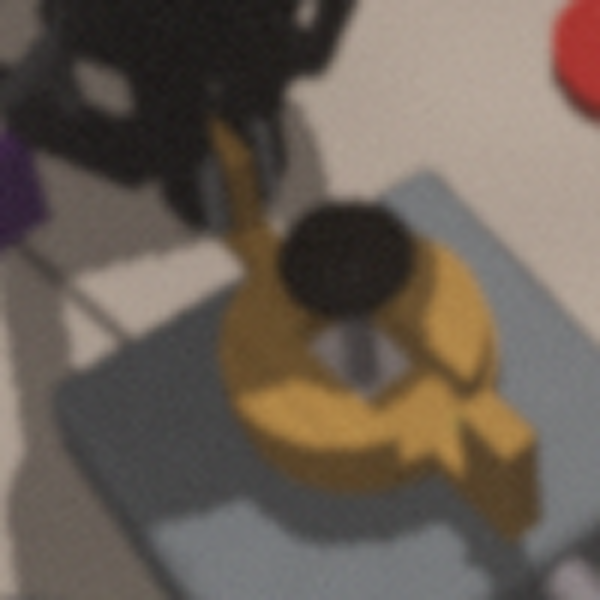

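It sits flat and the stem is in the enclosed opening at (360,350). I'll release with a partial opening.

{"op": "step_arm", "data": {"rows": "0 0 0 0 0 0;0 0 0 0 0 0;0 0 0 0 0 0;0 0 0 0 0 0;0 0 0 0 0 0;0 0 0 0 0 0", "gripper": 0.45}}

```text
clock: 10.45
eef_pos: [0.5558, -0.2613, 0.2666]
tool_rot: [0.706, -0.706, 0.031, -0.031]
wrist_force: [0.0, 0.8, -0.5]
opening: 0.0385
```

{"op": "step_arm", "data": {"rows": "0 -0.01 0 0 0 0;0 -0.02 0 0 0 0;0 -0.03 0 0 0 0;0 -0.03 0 0 0 0;0 -0.02 0 0 0 0;-0.03 0 0 0 0 0;-0.04 0 0 0 0 0;-0.04 0 0 0 0 0;-0.04 0 0.03 0 0 0;0 0 0.04 0 0 0;0 0 0.04 0 0 0;0 0 0.04 0 0 0;0 0 0.04 0 0 0;0 0 0.04 0 0 0;0 0 0.03 0 0 0;0 0 0 0 0 0;0 0 0 0 0 0"}}

```text
clock: 11.87
eef_pos: [0.4352, 0.0066, 0.3777]
tool_rot: [-0.706, 0.707, -0.029, 0.03]
wrist_force: [-0.1, -0.3, 0.9]
opening: 0.0386
```

Run:
```python
from st import *
st()
b=manip.camera("scene")[:,:,::-1];a=manip.camera("top")[:,:,::-1]
cv2.imwrite("pics/raw_s10.png",b);cv2.imwrite("pics/raw_t10.png",a)
cv2.imwrite("pics/s10.png",cv2.resize(b[220:320,150:250],None,fx=6,fy=6,interpolation=cv2.INTER_CUBIC))
cv2.imwrite("pics/t10.png",cv2.resize(a[110:210,290:390],None,fx=6,fy=6,interpolation=cv2.INTER_CUBIC))
cv2.imwrite("pics/full10.png",cv2.resize(b,(768,576)))
```

```text
t 11.8667 tcp [0.4352 0.0066 0.3777] yaw -4.84 q [-0.07 -0.2   1.69 -0.    1.65 -1.56] F [-0.07 -0.32  0.88] op 0.0386 ydir [ 0.001 -0.    -1.   ]
```

View pics/s10.png

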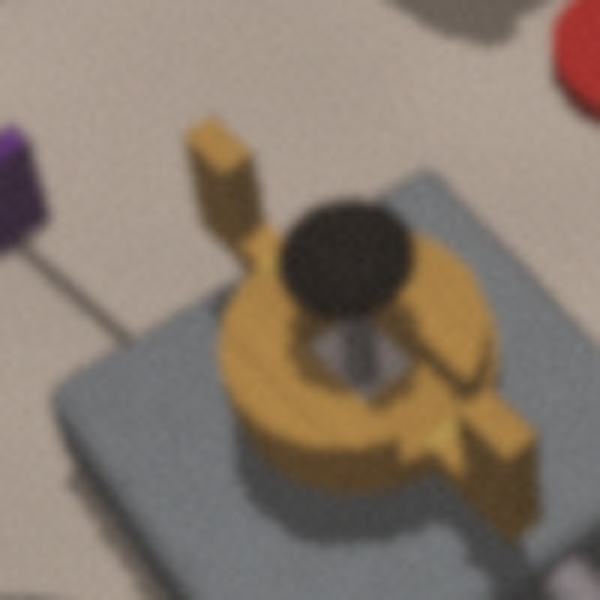

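View pics/t10.png

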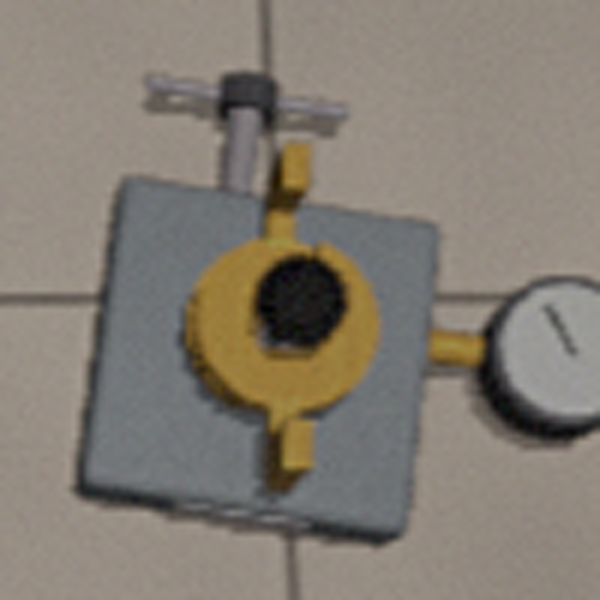

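The masses are stacked flat with opposite lugs. The lower lug is at about the same pixel as before (scene about (233,291), top about (339,136.5)), so it hasn't moved.

```bash
python3 -c "
from rig import manip
print(manip.job_done())"
```

```text
the job is handed in; nothing more can be done
None
```

The second slotted 80 mm mass is now on the tester. I gripped it by its lug, slid it in sideways under the head, set it down on the lower mass and let go. I handed the job in at about 12 s on the robot's clock.

- **Final pictures:** In the last two views the new mass looks flat on the lower one. The stem stands in both slots, and the slots face opposite ways: the new one at a yaw of about -5°, the lower one at about 175°.
- **Lower mass:** Its lug shows at the same pixels as before, to within about 1 px, so it did not move noticeably. The gripper is well clear of the stack.
- **Forces:** The highest wrist force I read was about 11 N, while setting the mass down. About 7 N of that was sideways; I eased off before releasing.
- **Disagreements:**
  - The two cameras differed by 3–4 mm in x on the masses and about 7 mm on the stem's head, so I used values between them.
  - A camera fit of the disc under the head, partly hidden, was off by several mm. I relied on the arm's own position there instead.

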